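# Stack shoe soles squarely in a jig and clamp the stop

### The arm

A 7-joint arm with a two-finger parallel gripper is mounted at the origin on the work surface. World frame = base frame: x ahead of the robot, y to its left, z up, the work surface at z = 0. Lengths are in m, angles in rad, forces in N, time in s.
With the tool pointing down it reaches from about 0.425 to 0.875 m from the base axis. Payload 4.7 kg.
Tool frame: the origin (TCP) lies midway between the tips of the shut fingers; the grasp point (between the pads) lies 19 mm behind it (manip.grip_depth is the distance from the TCP to the grasp point, in m); z points along the fingers, y is the line along which they close (so a half turn about z gives the same grasp; the last joint's range is limited). The gripper opens to 85 mm and grips with 20 to 120 N. Pads are 22 mm wide; open, the fingers measure 114 mm over their backs; the gripper's body (76 mm by 85 mm) begins 54 mm behind the grasp point. The pads swing forward as they close: fully open they stand 13 mm farther back than shut.
Start: joints at [1.243, 0.321, -0.07, 1.45, 0.023, 1.371, -0.057], TCP at [0.218, -0.612, 0.231] pointing down, gripper open.
Joint ranges: [-2.86, 2.86], [-0.3, 2.09], [-1.38, 1.24], [0.06, 2.45], [-1.56, 4.7], [0.09, 2.05], [-2.69, 2.69]. Speed limits (rad/s): [2.57, 2.57, 3.14, 3.14, 3.14, 3.14, 3.14].

### API

Orientations are given as [roll, pitch, yaw] about the fixed x, y, z axes, in that order (R = Rz(yaw) Ry(pitch) Rx(roll)).
In Python, from plant import manip gives the robot as it stands.
- The arm moves only by the tool play_rows, never from a script. Its argument "moves" is a list that holds one entry, the list of rows, each a list of 5 numbers: the shift along the world's x, y, z in cm, then the turn about the world's z in degrees, then the finger opening in cm, from 0 to 8.54. A call has 1 to 10 rows; each row shifts and turns the commanded pose from where the row before left it; what a row does not reach is not made up. A row lasts 1/12 s, in which the tool goes at most 41.7 mm and 7.16 degrees, less where a joint would pass 70% of its speed; a pose out of reach is approached as far as the arm can. A call with a gripper value outside its range is refused whole. The fingers move at their own pace and stop on an object; "grip_force" is the grip in N (left out, the last holds). Time passes only in rows, so rows that do not move let the fingers close. It gives the time, the measured TCP pose, the force, the opening and the grip force at its end, in the units of the state.
- manip.observe(): the state, without advancing time (a new reading comes with each control period).
- manip.capture(name): name is "scene" or "top"; returns the picture (384x512x3 uint8, red, green, blue); there is no depth.
- manip.calibration(name): a dict with "vfov" (degrees; the focal length in pixels is half the picture's height over the tangent of half this angle, whatever the lens; pixels are square), "cx", "cy" (the principal point, pixels), "k1" (the pictures are not rectified: a ray, as slopes to the right and down, at radius r is drawn at 1 + k1 r^2 times it, then the intrinsics apply), "R" (3x3) and "t" (3): a world point X has camera coordinates R X + t. Camera axes: x right, y down, z forward; pixel columns grow to the right and rows downward; lengths in m; the calibration is good to about 2 mm. A picture is of the moment at which its call begins. calibration takes no time and is no camera call.
- manip.hand_in(): hands the job in; it is judged then, once.
The state is a dict: "time_s": time; "joint_pos": joint angles; "dq": joint speeds; "joint_torque": joint torques, N m; "eef_pos": TCP position; "tcp_rot": TCP orientation; "contact_force": force on the tool from outside, world axes, zero at the start; "wrist_torque": the same for the moment, N m; "width": opening from 0.0 (shut) to 1.0 (fully open); "finger_force": force on a finger pad.
Only numpy, scipy, OpenCV 4.12 (cv2) and the standard library are available. Lean on these libraries where they do the work, as an engineer would, in place of code of your own. Each camera call takes 0.05 s, during which the arm holds its last target. There are 200 camera calls.

### The job

Stack the three large shoe soles flat on the raised bed of the jig, squarely one over another and centred on the bed's width, heels at the fixed stop and toes towards the sliding stop; lay each one down, do not drop it. Then slide the stop up against the toes so that the pile is held snugly between both stops, and turn the stop's knob clockwise until it is tight. Leave the smaller sole on the rack, and the bottle, jar and hammer, where they are.

Things in the scene. Friction and masses are not known exactly. Their poses are not given: they have to be found in the camera images.
- sole_a: Large brown rigid shoe sole, 170 x 14 mm, about 120 g; 62 mm wide at the ball, 54 at the heel, round ends. Waist: straight sides 46 mm apart, from 44 mm heelward to 13 mm toeward of the origin (centre of the underside, 85 mm from both ends). x to the toe, z out of the top. Starts on the sloping rack, toe up the slope, heel on the lip.
- sole_b: Large brown rigid shoe sole, 170 x 14 mm, about 120 g; 62 mm wide at the ball, 54 at the heel, round ends. Waist: straight sides 46 mm apart, from 44 mm heelward to 13 mm toeward of the origin (centre of the underside, 85 mm from both ends). x to the toe, z out of the top. Starts on the sloping rack, toe up the slope, heel on the lip.
- sole_c: Large brown rigid shoe sole, 170 x 14 mm, about 120 g; 62 mm wide at the ball, 54 at the heel, round ends. Waist: straight sides 46 mm apart, from 44 mm heelward to 13 mm toeward of the origin (centre of the underside, 85 mm from both ends). x to the toe, z out of the top. Starts flat on the bench between rack and jig, toe away from the robot.
- sole_a_toe (a point): End of the toe of sole_a: on the centreline of its underside, 85 mm from its origin.
- sole_a_heel (a point): End of the heel of sole_a: on the centreline of its underside, 85 mm from its origin.
- sole_b_toe (a point): End of the toe of sole_b: on the centreline of its underside, 85 mm from its origin.
- sole_b_heel (a point): End of the heel of sole_b: on the centreline of its underside, 85 mm from its origin.
- sole_c_toe (a point): End of the toe of sole_c: on the centreline of its underside, 85 mm from its origin.
- sole_c_heel (a point): End of the heel of sole_c: on the centreline of its underside, 85 mm from its origin.
- small_sole: Smaller sole of the same board, 130 mm long, 52 mm wide at the ball, waist 36 mm wide, 14 mm thick; lies on the rack in one of its three places, heel on the lip. Not to be moved. Origin: centreline of the underside, 85 mm from the heel end and 45 mm from the toe end; x to the toe.
- rack: Fixed plywood rack, 340 mm wide (y), sloping up at 35 degrees along its +x, roughly away from the robot. Three places side by side, 105 mm apart; the small sole may lie in any. A lip along the low edge stands 10 mm above the slope. Origin: centre of its foot on the bench. The slope is 30 mm high at the lip (x = -85 mm), about 140 mm at its top edge.
- jig: Fixed metal stacking jig, 330 x 90 mm. Origin: on the bench under the middle of the pile's place; x along the jig away from the robot, from fixed heel stop (face at x = -85 mm, top 62 mm high) to sliding toe stop. Aluminium bed 62 mm wide, top 24 mm above the bench; 8 mm high base plate beside it. Soles against the fixed stop have their origins at x = y = 0.
- stop (a joint): Grey sliding toe stop, 74 x 72 mm, top 62 mm above the bench; in m, grows as it slides along the jig's -x to the pile. Face at jig x = 135 mm minus this; 0.050 = touching a pile that is against the fixed stop. Starts at 0.010 to 0.030. Free, it slides at about 3 N and stays where left; pushing soles along adds up to 5 N. The tight knob brakes it.
- stop_face (a point): Top edge centre of the sliding stop's face, the face that meets the toes; 62 mm above the bench.
- clamp (a joint): Clamp knob on top of the sliding stop, in rad: 0 to 0.3 loose, grows as it is turned clockwise seen from above; tight near its end stop at 1.4. It stays where it is left. The brake bites from about 0.6; turning takes 0.12 Nm when loose, up to 0.25 Nm at the end.
- clamp_grip (a point): Grip point on the knob's vertical axis, 99 mm above the bench, 37 mm behind the stop's face. The grip is an upright bar 46 mm long, 14 mm thick, its top 7 mm above this point; a 24 mm radius disc lies 23 mm below it. x runs along the bar and turns with it; at joint 0 it lies along the jig's x.
- bottle: White plastic bottle, 66 mm across, 200 mm high, standing on the bench; origin at the centre of its foot. Leave alone.
- jar: Amber jar, 72 mm across, 100 mm high, standing on the bench beside the jig; origin at the centre of its foot. Leave alone.
- hammer: Hammer, 220 mm long, lying on the bench; origin under its middle, handle to its -x. Leave alone.
Things that resemble listed ones, but are neither listed nor needed, are in the scene too. What is shaped like the sole_b but pink is not meant. Leave any red look-alike of the sole_c alone.

How it is judged:
On the way, in this order (a step that is already met when the one before it is completed fails the run):
1. all three large soles lie flat in a pile on the bed, centred across it, heels at the fixed stop, released (y of sole_a_toe in the frame of jig between -0.006 and 0.006 m and y of sole_a_heel in the frame of jig between -0.006 and 0.006 m and x of sole_a_heel in the frame of jig between -0.088 and -0.055 m and angle between each of sole_a, sole_b, sole_c's own z axis and vertical below 0.06 rad and z of sole_a in the frame of jig between 0.02 and 0.056 m and y of sole_b_toe in the frame of jig between -0.006 and 0.006 m and y of sole_b_heel in the frame of jig between -0.006 and 0.006 m and x of sole_b_heel in the frame of jig between -0.088 and -0.055 m and z of sole_b in the frame of jig between 0.02 and 0.056 m and y of sole_c_toe in the frame of jig between -0.006 and 0.006 m and y of sole_c_heel in the frame of jig between -0.006 and 0.006 m and x of sole_c_heel in the frame of jig between -0.088 and -0.055 m and z of sole_c in the frame of jig between 0.02 and 0.056 m and contact force between the fingers and sole_a below 0.2 N and contact force between the fingers and sole_b below 0.2 N and contact force between the fingers and sole_c below 0.2 N), for 0.2 s.
2. the sliding stop is up against the toes (value of joint stop above 0.0465 m), for 0.2 s.
3. the clamp knob is tight (value of joint clamp above 1.1 rad), for 0.2 s.
At the end, for the whole second after the job is handed in: The large soles lie flat, released and at rest, in a pile on the bed: toe and heel ends within 6 mm of the bed's centreline and of each other, heels at the fixed stop; the sliding stop is closed on the pile (joint above 0.0465) and the knob turned beyond 1.1 rad (y of sole_a_toe in the frame of jig between -0.006 and 0.006 m and y of sole_a_heel in the frame of jig between -0.006 and 0.006 m and x of sole_a_heel in the frame of jig between -0.088 and -0.055 m and angle between each of sole_a, sole_b, sole_c's own z axis and vertical below 0.06 rad and z of sole_a in the frame of jig between 0.02 and 0.056 m and y of sole_b_toe in the frame of jig between -0.006 and 0.006 m and y of sole_b_heel in the frame of jig between -0.006 and 0.006 m and x of sole_b_heel in the frame of jig between -0.088 and -0.055 m and z of sole_b in the frame of jig between 0.02 and 0.056 m and y of sole_c_toe in the frame of jig between -0.006 and 0.006 m and y of sole_c_heel in the frame of jig between -0.006 and 0.006 m and x of sole_c_heel in the frame of jig between -0.088 and -0.055 m and z of sole_c in the frame of jig between 0.02 and 0.056 m and horizontal distance between sole_a_toe and sole_b_toe below 0.006 m and horizontal distance between sole_a_heel and sole_b_heel below 0.006 m and horizontal distance between each of sole_a_toe, sole_b_toe and sole_c_toe below 0.006 m and horizontal distance between each of sole_a_heel, sole_b_heel and sole_c_heel below 0.006 m and value of joint stop above 0.0465 m and value of joint clamp above 1.1 rad and linear speed of each of sole_a, sole_b, sole_c below 0.02 m/s); the robot touches nothing.
It fails at once if the smaller sole, the bottle, the jar or the hammer is moved by more than 20 mm (distance of any of small_sole, bottle, jar, hammer from where it was at the start of the episode above 0.02 m).
It fails at once if a large sole is dropped (falls freely at more than 0.6 m/s) ((contact force between anything else and sole_a below 0.05 N and linear speed of sole_a above 0.6 m/s) or (contact force between anything else and sole_b below 0.05 N and linear speed of sole_b above 0.6 m/s) or (contact force between anything else and sole_c below 0.05 N and linear speed of sole_c above 0.6 m/s)).
It also fails if it takes over 72 s, if anything falls off the work surface, if the arm or the gripper's body presses on something with over 40 N, if the wrist force passes 120 N, or if a joint passes its speed limit or range.

## Working session

There is one attempt and no reset: what is moved stays moved. The work goes in short steps, Python scripts to look and compute and a tool call to move; the robot and the scene stay as the last step left them, time stands still between calls to the robot, and variables do not carry over. Pictures are saved under pics/ and viewed, at most 10 in all, crops included, and the job is handed in when it is done.

Besides the shell and the picture viewer there is one more tool, called in YAML: its name, and indented under it one key for each argument. play_rows: Moves the arm, as the interface text tells. Its arguments: {"type":"object","properties":{"moves":{"type":"array","items":{"type":"array","items":{"type":"array","items":{"type":"number"}}}},"grip_force":{"type":"number"}},"required":["moves"]}

```bash
ls; mkdir -p pics; python3 - <<'E'
from plant import manip
import cv2
for n in("scene","top"):
    im=manip.capture(n); cv2.imwrite(f"pics/{n}0.png",im[:,:,::-1])
    c=manip.calibration(n); print(n,c)
o=manip.observe(); print(o)
print(manip.grip_depth)
E
```

```text
pics
scene {'vfov': 48.95198311774443, 'cx': 255.74848870665093, 'cy': 187.02297026760297, 'k1': -0.13281788470078956, 'R': array([[-0.60758122,  0.79425534,  0.00187471],
       [ 0.41832892,  0.32201355, -0.84929865],
       [-0.67516367, -0.51523366, -0.52790936]]), 't': array([ 0.22146917, -0.14084673,  1.79832124])}
top {'vfov': 55.86771043052221, 'cx': 257.3503707152722, 'cy': 188.8175422010935, 'k1': -0.10994688964206782, 'R': array([[ 0.01122255, -0.99973942, -0.01987819],
       [-0.987924  , -0.00801332, -0.15473189],
       [ 0.15453228,  0.02137463, -0.9877565 ]]), 't': array([0.09732554, 0.50980898, 1.3301456 ])}
{'time_s': 0.1, 'joint_pos': array([ 1.243083  ,  0.32174761, -0.07008514,  1.45159106,  0.02262344,
        1.37080124, -0.0568898 ]), 'dq': array([ 9.65824904e-04, -3.27877432e-03,  1.29829015e-03, -1.05279865e-03,
       -9.75052797e-04,  8.11190157e-04,  4.75044963e-05]), 'joint_torque': array([ 3.60390015e-05, -4.94879472e+01, -3.83822965e-01, -3.15209877e+01,
        1.29398241e-02,  7.43838988e-03,  1.41268978e-05]), 'eef_pos': array([ 0.21765719, -0.61194531,  0.2303146 ]), 'tcp_rot': array([-3.13983611e+00,  1.18203977e-04,  3.41857412e-01]), 'contact_force': array([-0.09284008,  0.09132179,  0.01812787]), 'wrist_torque': array([-0.03940659, -0.03000417,  0.04020209]), 'finger_force': 0.0, 'width': 1.002229504248567}
0.0187
```

View pics/scene0.png

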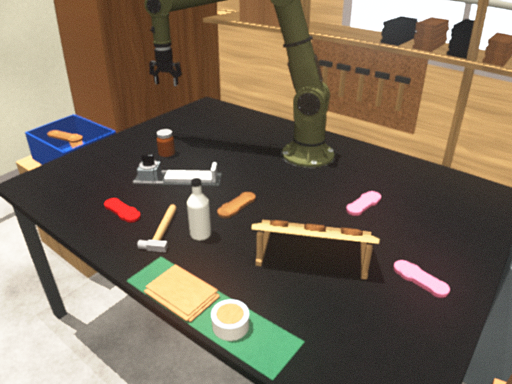

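View pics/top0.png

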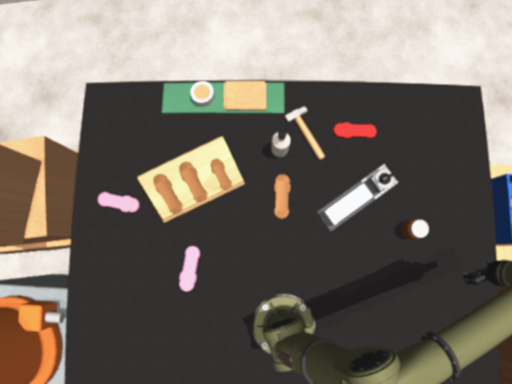

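Top view: rack soles at (168,195), (193,182) and (221,172), the last looking shortest. A brown sole lies on the bench at (282,196), the jig at (358,197) with the stop at (384,180). Look-alikes: pink at (118,202) and (189,268), red at (355,130); in the scene view, also a brown one in the blue bin at (65,136) and the three dark/brown blocks on the shelf. My choices are the brown bench sole as sole_c and the two longer rack soles as a and b. I'll check these in a crop.

```bash
cat > h.py <<'E'
import numpy as np, cv2
from plant import manip
C={n:manip.calibration(n) for n in("scene","top")}
def K(n):
    f=192/np.tan(np.radians(C[n]['vfov']/2)); return np.array([[f,0,C[n]['cx']],[0,f,C[n]['cy']],[0,0,1]])
def rays(n,p):
    u=cv2.undistortPoints(np.float64(p).reshape(-1,1,2),K(n),np.array([C[n]['k1'],0,0,0])).reshape(-1,2)
    R,t=C[n]['R'],C[n]['t']; d=np.c_[u,np.ones(len(u))]@R; return -R.T@t,d/np.linalg.norm(d,axis=1)[:,None]
def onz(n,p,z):
    o,d=rays(n,p); return o+d*((z-o[2])/d[:,2])[:,None]
def tri(a,b): # a top px, b scene px
    A=np.zeros((3,3));v=np.zeros(3)
    for n,p in(("top",a),("scene",b)):
        o,d=rays(n,p);P=np.eye(3)-np.outer(d[0],d[0]);A+=P;v+=P@o
    return np.linalg.solve(A,v)
def proj(n,X):
    R,t=C[n]['R'],C[n]['t']
    return cv2.projectPoints(np.float64(X).reshape(-1,1,3),cv2.Rodrigues(R)[0],t,K(n),np.array([C[n]['k1'],0,0,0]))[0].reshape(-1,2)
def get(n,name=None):
    im=manip.capture(n)
    if name: cv2.imwrite(f"pics/{name}.png",im[:,:,::-1])
    return im
def blobs(m,amin=40):
    k,l,s,c=cv2.connectedComponentsWithStats(m.astype(np.uint8))
    return [(l==i,s[i],c[i]) for i in range(1,k) if s[i][4]>=amin]
E
python3 - <<'E'
from h import *
t=cv2.imread("pics/top0.png");s=cv2.imread("pics/scene0.png")
c=cv2.resize(t[95:265,125:425],None,fx=2.65,fy=2.65,interpolation=cv2.INTER_CUBIC)
cv2.imwrite("pics/ctop.png",c[:,:800])
c=cv2.resize(s[120:285,120:390],None,fx=2.95,fy=2.95,interpolation=cv2.INTER_CUBIC)
cv2.imwrite("pics/cscene.png",c[:,:800])
for n,p in(("top",[(168,195),(193,182),(221,172),(282,196)]),("scene",[(237,205),(315,228)])):
    im={'top':t,'scene':s}[n];h=cv2.cvtColor(im,cv2.COLOR_BGR2HSV)
    print(n,[h[y,x].tolist() for x,y in p])
    if n=="top": print('rackboard',h[165,170],h[205,200],'jig',h[197,358],h[178,375])
E
```

```text
top [[13, 144, 211], [13, 143, 211], [13, 143, 210], [14, 138, 234]]
rackboard [ 26  70 248] [ 15 107 136] jig [110   3 252] [ 15   5 189]
scene [[18, 142, 246], [14, 163, 188]]
```

View pics/ctop.png

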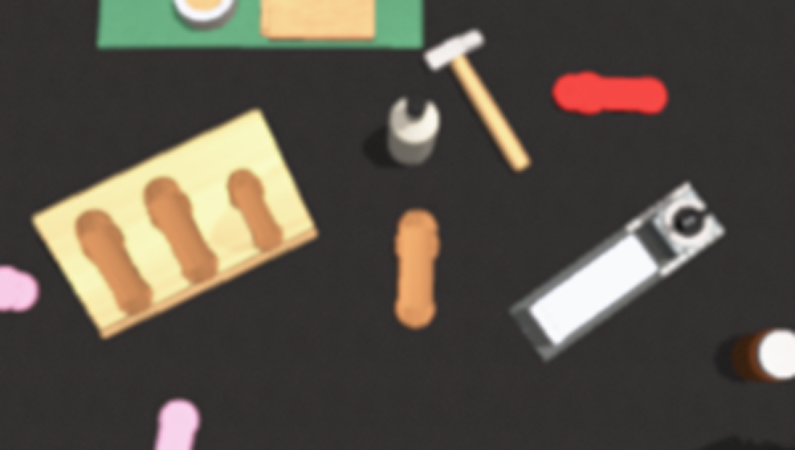

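View pics/cscene.png

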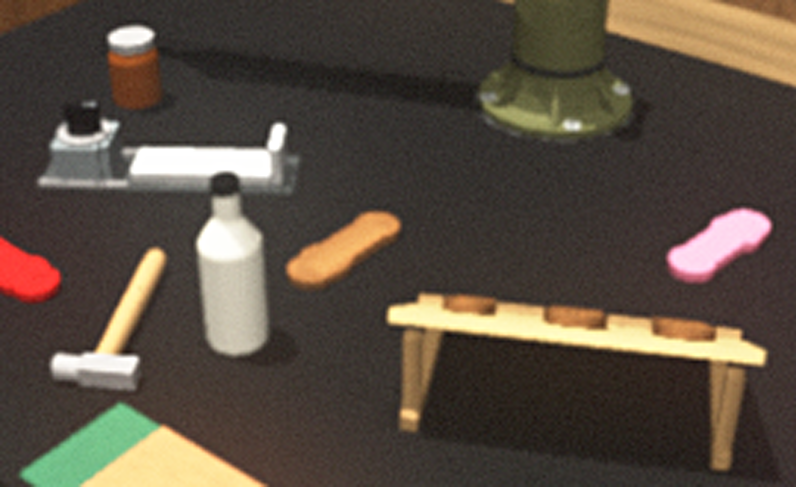

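The crop confirms it. The rack's rightmost sole (crop (255,210)) is the small one. The left and middle soles (crop (115,262) and (182,230)) are large and brown, sole_c is at crop (416,268), and the pink and red ones are decoys. The jig's fixed stop is at its lower left and the knob at crop (688,220).

```bash
cat > m.py <<'E'
from h import *
t=cv2.imread("pics/top0.png");s=cv2.imread("pics/scene0.png")
T=lambda x,y:(x/2.65+125-.3,y/2.65+95-.3); S=lambda x,y:(x/2.95+120-.3,y/2.95+120-.3)
np.set_printoptions(precision=4,suppress=True)
print('cams',[(-C[n]['R'].T@C[n]['t']) for n in C])
a=tri(T(258,109),S(388,308));b=tri(T(33,217),S(765,350));print('rack high corners',a,b,np.linalg.norm(a-b))
zt=(a[2]+b[2])/2
y=(b-a);y[2]=0;y/=np.linalg.norm(y);xh=np.array([y[1],-y[0],0])
th=np.radians(35);ex=xh*np.cos(th)+[0,0,np.sin(th)];n=np.cross(ex,y);P0=(a+b)/2;print('rack yaw',np.degrees(np.arctan2(xh[1],xh[0])),n)
def onp(p,P,n):
    o,d=rays("top",p);return o+d*(((P-o)@n)/(d@n))[:,None]
low=onp([T(317,235),T(103,337)],P0,n);print('low',low,'slope len',(low-P0)@ex)
h=cv2.cvtColor(t,cv2.COLOR_BGR2HSV)
m=(h[...,0]>8)&(h[...,0]<19)&(h[...,1]>115)&(h[...,2]>120)
def fit(p,ex,ey,nm,O):
    q=np.c_[(p-O)@ex,(p-O)@ey].astype(np.float32);hull=cv2.convexHull(q)
    (c,wh,ang)=cv2.minAreaRect(hull);e=np.linalg.eigh(np.cov(q.T));v=e[1][:,1];v*=np.sign(v[0])
    u=(q-c)@v;w=(q-c)@[-v[1],v[0]]
    c2=np.array(c)+v*(u.max()+u.min())/2+np.array([-v[1],v[0]])*np.median([ (w[(u>k)&(u<k+.02)].max()+w[(u>k)&(u<k+.02)].min())/2 for k in np.arange(-.07,.05,.02)])
    X=O+c2[0]*ex+c2[1]*ey;print(nm,'centre top face',X,'len',np.ptp(u),'wid',np.ptp(w),'ang rel',np.degrees(np.arctan2(v[1],v[0])));return X
for mk,st,c in blobs(m,60):
    if not(140<c[0]<300 and 140<c[1]<230):continue
    ys,xs=np.nonzero(mk);print(c,st[4])
    p=np.c_[xs,ys]
    if c[0]>250: fit(onz("top",p,.014),np.array([1.,0,0]),np.array([0,1.,0]),'C',np.zeros(3))
    else:
        Q=P0+n*.014; X=fit(onp(p,Q,n),ex,y,'rack',Q);print('   underside origin',X-.014*n,'dist origin->low edge',(X-low[0])@ex,'y off mid',(X-P0)@y)
# jig bed
g=(h[...,1]<25)&(h[...,2]>225)
for mk,st,c in blobs(g,100):
    if not(310<c[0]<400 and 150<c[1]<235):continue
    ys,xs=np.nonzero(mk);p=onz("top",np.c_[xs,ys],.024)[:,:2].astype(np.float32);r=cv2.minAreaRect(p);print('bed',c,st[4],r);print(cv2.boxPoints(r))
E
python3 m.py
```

```text
cams [array([1.4076, 0.796 , 0.8293]), array([0.297 , 0.073 , 1.3947])]
rack high corners [0.6856 0.2297 0.1406] [0.5336 0.5336 0.1411] 0.33980188680806417
rack yaw 26.57213901760959 [-0.513  -0.2566  0.8192]
low [[0.5327 0.1531 0.0211]
 [0.3805 0.4609 0.0222]] slope len [-0.2088 -0.2069]
[220.9561 174.2836] 342
rack centre top face [0.5548 0.2363 0.078 ] len 0.1326565240642265 wid 0.04757930060519126 ang rel -0.4164823211640095
   underside origin [0.5619 0.2398 0.0665] dist origin->low edge 0.07927784402574102 y off mid -0.10552095212700338
[192.7148 181.4061] 554
rack centre top face [0.5228 0.3376 0.0898] len 0.17274600610752783 wid 0.05702426779843619 ang rel -0.8317982559866577
   underside origin [0.53   0.3412 0.0783] dist origin->low edge 0.09977107683906254 y off mid -0.0006133006552173328
[167.4309 193.4506] 557
rack centre top face [0.4768 0.4299 0.0898] len 0.17292515124387997 wid 0.05612371924428964 ang rel -0.7210424823295257
   underside origin [0.484  0.4335 0.0784] dist origin->low edge 0.09989716917593028 y off mid 0.10255025299259728
[281.5606 195.6107] 619
C centre top face [0.4867 0.0093 0.    ] len 0.17134806979632014 wid 0.06236084673179461 ang rel -1.8552666822176922
bed [348.5527 203.5111] 769 ((0.4580318331718445, -0.24675413966178894), (0.06213720887899399, 0.18528008460998535), 36.065547943115234)
[[ 0.3784 -0.1902]
 [ 0.4875 -0.3399]
 [ 0.5377 -0.3033]
 [ 0.4286 -0.1536]]
```

Measured positions:
- **Rack:** yaw 26°, underside origins at (0.530, 0.341) and (0.484, 0.4335), z 0.078.
- **sole_c:** (0.487, 0.009), yaw -2°.
- **Jig:** yaw about -54°, origin about (0.449, -0.235), stop about 0.0275.

I'll start with sole_c.

play_rows:
  moves:
    - [[2.6,2.9,0,0,7],[2.6,2.9,0,0,7],[2.6,2.9,0,0,7],[2.6,2.9,0,0,7],[2.6,2.9,0,0,7],[2.6,2.9,0,0,7],[2.6,2.9,0,0,7],[2.5,2.9,0,0,7],[2.5,2.9,0,0,7]]
  grip_force: 30

```text
time_s: 0.85
eef_pos: [0.4506, -0.3497, 0.231]
tcp_rot: [-3.141, 0.0, 0.342]
contact_force: [1.2, -0.0, 0.5]
width: 0.822
finger_force: 0.0
```

play_rows:
  moves:
    - [[0.2,4,0,-2.4,7],[0.2,4,0,-2.4,7],[0.2,4,0,-2.4,7],[0.2,4,0,-2.4,7],[0.3,4,0,-2.4,7],[0.3,4,0,-2.4,7],[0.3,4,0,-2.4,7],[0.3,4,0,-2.4,7],[0.3,4,0,-2.4,7],[0,0,0,0,7]]

```text
time_s: 1.68
eef_pos: [0.4726, 0.0182, 0.2317]
tcp_rot: [-3.138, -0.001, -0.024]
contact_force: [-1.1, 0.9, 0.7]
width: 0.819
finger_force: 0.0
```

```bash
cat > st.py <<'E'
from h import *
o=manip.observe();print(o['time_s'],o['eef_pos'].round(4),np.degrees(o['tcp_rot']).round(2),o['contact_force'].round(2),o['width'].round(3),o['joint_pos'].round(2))
E
python3 st.py; python3 - <<'E'
from h import *
# bottle position and jig check points in the two views
print(onz("top",[(281,150)],0.1), onz("scene",[(200,232)],0.0))
u=np.array([.589,-.808]);v=np.array([.808,.589]);O=np.array([.4492,-.2347])
for x,y,z in [(-.085,-.031,.062),(-.085,.031,.062),(-.085,.031,.024),(.1075,-.036,.062),(.1075,.036,.062),(.1445,0,.106)]:
    p=O+x*u+y*v;print((x,y,z),proj("top",[*p,z]).round(1),proj("scene",[*p,z]).round(1))
E
```

```text
[[0.64497047 0.01547533 0.1       ]] [[0.67118094 0.01080043 0.        ]]
(-0.085, -0.031, 0.062) [[334.8 224.8]] [[215.9 161.8]]
(-0.085, 0.031, 0.062) [[324.7 211.1]] [[214.2 169.8]]
(-0.085, 0.031, 0.024) [[323.  212.1]] [[214.7 178.6]]
(0.1075, -0.036, 0.062) [[376.3 195.6]] [[166.4 160.7]]
(0.1075, 0.036, 0.062) [[364.5 180.2]] [[162.5 169.9]]
(0.1445, 0, 0.106) [[381.7 180.1]] [[153.5 154.8]]Traceback (most recent call last):
  File "st.py", line 2, in <module>
    o=manip.observe();print(o['time_s'],o['eef_pos'].round(4),np.degrees(o['tcp_rot']).round(2),o['contact_force'].round(2),o['width'].round(3),o['joint_pos'].round(2))
                                                                                                                            ^^^^^^^^^^^^^^^^
AttributeError: 'float' object has no attribute 'round'
```

play_rows:
  moves:
    - [[0.1,0,-3.5,0,7],[0,0,-3.5,0,7],[0,0,-3.5,0,7],[0,0,-3.5,0,7],[0,0,-3.5,0,7],[0,0,-3.5,0,7],[0,0,-0.9,0,7],[0,0,-0.9,0,7],[0,0,0,0,7]]

```text
time_s: 2.43
eef_pos: [0.4733, 0.0085, 0.0027]
tcp_rot: [-3.141, 0.002, -0.035]
contact_force: [-0.3, -0.4, 0.1]
width: 0.821
finger_force: 0.0
```

play_rows:
  moves:
    - [[0,0,0,0,5.5],[0,0,0,0,4],[0,0,0,0,4],[0,0,0,0,4],[0,0,0,0,4],[0,0,0,0,4],[0,0,0,0,4]]
  grip_force: 40

```text
time_s: 3.02
eef_pos: [0.4759, 0.0085, 0.0055]
tcp_rot: [3.141, -0.004, -0.035]
contact_force: [-0.9, 0.2, 7.4]
width: 0.523
finger_force: 41.5
```

```bash
sed -i "s/o\['width'\].round(3)/round(o['width'],3),round(o['finger_force'],1)/" st.py; python3 st.py
```

```text
3.0167 [0.4759 0.0085 0.0055] [179.96  -0.24  -2.02] [-0.9   0.19  7.36] 0.523 41.5 [ 0.49  0.25 -0.61  2.09  0.19  0.85 -1.84]
```

play_rows:
  moves:
    - [[0,0,2,0,4],[0,0,4,0,4],[0,0,4,0,4],[-0.4,-3,0,-6.5,4],[-0.4,-3,0,-6.5,4],[-0.4,-3,0,-6.5,4],[-0.4,-3,0,-6.5,4],[-0.4,-3,0,-6.5,4],[-0.4,-3,0,-6.5,4],[-0.3,-3,0,-6.5,4]]

```text
time_s: 3.85
eef_pos: [0.4465, -0.2031, 0.1043]
tcp_rot: [-3.142, -0.002, -0.835]
contact_force: [0.9, -0.1, -1.0]
width: 0.518
finger_force: 41.5
```

play_rows:
  moves:
    - [[-0.2,-2.8,0,-6.4,4],[0,0,0,0,4],[0,0,0,0,4],[0,0,0,0,4]]

```text
time_s: 4.18
eef_pos: [0.4451, -0.2288, 0.1038]
tcp_rot: [-3.141, -0.0, -0.94]
contact_force: [0.3, 0.1, -0.7]
width: 0.523
finger_force: 41.5
```

```bash
python3 st.py; cat > pile.py <<'E'
# pose of the topmost brown sole near the jig, top face at height z: python3 pile.py z name
import sys
from h import *
z=float(sys.argv[1]);im=get("top",sys.argv[2])
h=cv2.cvtColor(im,cv2.COLOR_RGB2HSV)
m=(h[...,0]>7)&(h[...,0]<20)&(h[...,1]>95)&(h[...,2]>100)
u=np.array([.589,-.808]);v=np.array([.808,.589]);O=np.array([.4492,-.2347])
for mk,st,c in blobs(m,150):
    if not(300<c[0]<400 and 150<c[1]<250):continue
    ys,xs=np.nonzero(mk);p=onz("top",np.c_[xs,ys],z)[:,:2]-O;a=p@u;b=p@v
    mid=[((k+.0075).round(4),((b[i].max()+b[i].min())/2*1e3).round(1),(np.ptp(b[i])*1e3).round(0)) for k in np.arange(-.085,.08,.015) for i in [(a>k)&(a<k+.015)] if i.sum()>5]
    print(c,st[4],'jig x',a.min().round(4),a.max().round(4));print([(float(x),float(y),float(w)) for x,y,w in mid])
E
python3 pile.py 0.10 c_air
```

```text
4.1833 [ 0.4451 -0.2288  0.1038] [-1.7997e+02 -1.0000e-02 -5.3860e+01] [ 0.31  0.14 -0.73] 0.523 41.5 [ 0.78  0.13 -0.37  1.96  0.05  1.06 -2.13]
[341.10550459 210.49541284] 218 jig x -0.0763 -0.0074
[(-0.0775, -2.5, 23.0), (-0.0625, -3.1, 48.0), (-0.0475, -1.9, 49.0), (-0.0325, 0.3, 39.0), (-0.0175, -0.6, 41.0)]
```

play_rows:
  moves:
    - [[0,0,-2.5,0,4],[0,0,-2.5,0,4],[0,0,-1.5,0,4],[0,0,-0.5,0,4],[0,0,-0.2,0,4],[0,0,-0.1,0,4],[0,0,-0.1,0,4],[0,0,0,0,4]]

```text
time_s: 4.9
eef_pos: [0.4485, -0.2306, 0.042]
tcp_rot: [3.14, -0.007, -0.938]
contact_force: [-27.9, 11.5, 85.1]
width: 0.518
finger_force: 70.0
```

play_rows:
  moves:
    - [[0,0,1,0,4],[0,0,0.5,0,4],[0,0,0,0,4],[0,0,0,0,4]]

```text
time_s: 5.23
eef_pos: [0.4449, -0.2285, 0.0441]
tcp_rot: [3.142, 0.0, -0.939]
contact_force: [0.2, 0.6, -0.3]
width: 0.522
finger_force: 60.1
```

```bash
python3 - <<'E'
from h import *
a=get("scene");b=get("top")
c1=cv2.resize(a[135:200,120:240],(800,433),interpolation=cv2.INTER_CUBIC)
c2=cv2.resize(b[155:235,310:410],(400,320),interpolation=cv2.INTER_CUBIC)
c=np.zeros((600,800,3),np.uint8);c[:320,:400]=c2;c[320:600,:]=cv2.resize(a[135:177+10,130:240],(800,378))[:280]
cv2.imwrite("pics/stuck.png",c[:,:,::-1])
E
python3 st.py
```

```text
5.3333 [ 0.4448 -0.2284  0.0435] [-1.800e+02  7.000e-02 -5.384e+01] [0.54 1.46 1.47] 0.518 60.3 [ 0.76  0.21 -0.37  2.01  0.09  0.94 -2.16]
```

View pics/stuck.png

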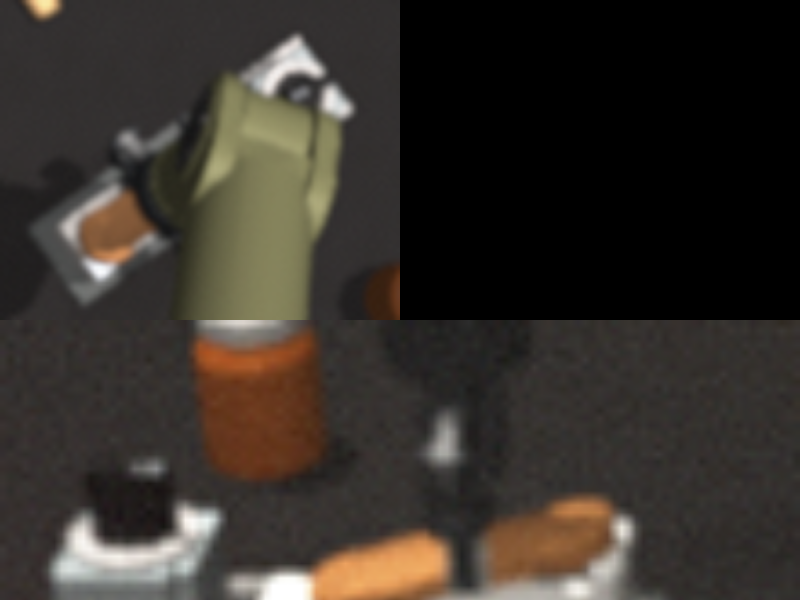

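The crop shows the sole tilted toe-down with its heel lifted, at lower-panel (600,510), beside the fixed stop. The heel caught the top of the stop, so my jig origin sits too far toward the robot. I'll re-measure the stops along the jig axis.

```bash
python3 - <<'E'
from h import *
u=np.array([.589,-.808]);v=np.array([.808,.589]);O=np.array([.4492,-.2347])
im={'top':cv2.imread("pics/top0.png",0),'scene':cv2.imread("pics/scene0.png",0)}
def prof(n,y,z,x0,x1,st=.004):
    x=np.arange(x0,x1,st);P=np.array([[*(O+a*u+y*v),z] for a in x]);p=proj(n,P).astype(np.float32)
    g=cv2.remap(im[n],p[:,:1],p[:,1:],cv2.INTER_LINEAR)[:,0];print(n,y,z,' '.join(f"{int(round(a*1e3))}:{k}" for a,k in zip(x,g)))
for y in(-.022,0,.022):
    prof("top",y,.062,-.13,-.04)
prof("scene",0.0,.060,-.13,-.04);prof("scene",0.02,.058,-.13,-.04);prof("scene",0.03,.05,-.13,-.04)
for y in(-.027,.027): prof("top",y,.062,.05,.20);prof("scene",y,.060,.05,.20)
# knob: dark mask centroids
for n,b in(("top",(370,165,398,195)),("scene",(136,145,160,170))):
    x0,y0,x1,y1=b;k=(im[n][y0:y1,x0:x1]<50).astype(np.uint8)
    for mk,st,c in blobs(k,8): print(n,'dark',c+[x0,y0],st)
E
```

```text
top -0.022 0.062 -130:48 -126:48 -122:47 -118:48 -114:66 -110:94 -106:107 -102:100 -98:92 -94:93 -90:127 -86:198 -82:242 -78:249 -74:248 -70:247 -66:247 -62:248 -58:247 -54:248 -50:248 -46:247 -42:248
top 0 0.062 -130:48 -126:48 -122:48 -118:48 -114:57 -110:71 -106:77 -102:77 -98:76 -94:83 -90:122 -86:196 -82:241 -78:249 -74:249 -70:248 -66:249 -62:249 -58:249 -54:249 -50:249 -46:249 -42:249
top 0.022 0.062 -130:48 -126:49 -122:48 -118:49 -114:55 -110:67 -106:74 -102:76 -98:76 -94:84 -90:120 -86:198 -82:241 -78:249 -74:247 -70:246 -66:248 -62:249 -58:249 -54:249 -50:249 -46:249 -42:249
scene 0.0 0.06 -130:54 -126:52 -122:52 -118:58 -114:57 -110:56 -106:57 -102:58 -98:56 -94:58 -90:102 -86:201 -82:251 -78:255 -74:255 -70:178 -66:66 -62:52 -58:60 -54:57 -50:61 -46:58 -42:55
scene 0.02 0.058 -130:55 -126:56 -122:57 -118:56 -114:57 -110:54 -106:54 -102:59 -98:51 -94:64 -90:92 -86:179 -82:246 -78:254 -74:253 -70:204 -66:117 -62:87 -58:91 -54:94 -50:86 -46:86 -42:82
scene 0.03 0.05 -130:55 -126:55 -122:54 -118:54 -114:58 -110:74 -106:91 -102:92 -98:92 -94:92 -90:97 -86:114 -82:141 -78:160 
[... 893 characters left out ...]
:231 174:231 178:227 182:229 186:227 190:219 194:214 198:213
scene 0.027 0.06 50:155 54:154 58:151 62:148 66:151 70:147 74:141 78:143 82:151 86:159 90:138 94:108 98:89 102:83 106:87 110:88 114:76 118:67 122:63 126:63 130:79 134:138 138:190 142:177 146:156 150:192 154:188 158:165 162:168 166:168 170:171 174:173 178:166 182:169 186:186 190:204 194:213 198:219
top dark [372.6875 166.75  ] [ 0  0  9  6 32]
top dark [394.         169.32432432] [18  0 10 13 74]
top dark [380.9 179.3] [10 12  3  5 10]
top dark [393.0625  191.28125] [15 21 13  9 64]
scene dark [144.76262626 155.89393939] [  0   0  19  22 198]
scene dark [151.5   146.375] [14  0  4  4  8]
scene dark [154.125 150.   ] [17  2  3  6  8]
```

The two views agree: the fixed stop's face is 16 mm further along the jig (its top is 19 mm thick), and the toe stop is at about 0.019. I'll shift by 16 mm and pivot the sole flat with a light grip.

play_rows:
  moves:
    - [[0,0,1,0,4],[0,0,1,0,4],[0.5,-0.6,0,0,4],[0.4,-0.7,0,0,4],[0,0,-0.7,0,4],[0,0,-0.7,0,4],[0,0,-0.4,0,4],[0,0,-0.4,0,4],[0,0,0,0,4]]
  grip_force: 20

```text
time_s: 6.08
eef_pos: [0.4536, -0.2419, 0.0416]
tcp_rot: [3.141, 0.001, -0.94]
contact_force: [-0.9, 1.3, 2.8]
width: 0.522
finger_force: 60.7
```

```bash
sed -i 's/\.4492,-\.2347/.4586,-.2476/' pile.py; python3 st.py
```

```text
6.0833 [ 0.4536 -0.2419  0.0416] [ 1.7998e+02  6.0000e-02 -5.3880e+01] [-0.88  1.26  2.81] 0.522 60.7 [ 0.77  0.24 -0.36  1.98  0.1   0.94 -2.16]
```

play_rows:
  moves:
    - [[0,0,-0.3,0,4],[0,0,-0.3,0,4],[0,0,-0.2,0,4],[0,0,-0.2,0,4],[0,0,0,0,4]]
  grip_force: 20

```text
time_s: 6.5
eef_pos: [0.4546, -0.2423, 0.0328]
tcp_rot: [-3.141, -0.001, -0.94]
contact_force: [-0.7, 1.5, 4.9]
width: 0.522
finger_force: 61.1
```

play_rows:
  moves:
    - [[0,0,-0.2,0,4],[0,0,-0.1,0,4],[0,0,0,0,4]]

```text
time_s: 6.75
eef_pos: [0.4546, -0.2423, 0.0298]
tcp_rot: [-3.141, -0.001, -0.94]
contact_force: [-0.8, 2.5, 4.8]
width: 0.522
finger_force: 61.2
```

play_rows:
  moves:
    - [[0,0,-0.1,0,4],[0,0,-0.1,0,4],[0,0,0,0,4]]

```text
time_s: 7.0
eef_pos: [0.4546, -0.2422, 0.0278]
tcp_rot: [-3.141, -0.001, -0.94]
contact_force: [-0.2, 2.8, 5.1]
width: 0.52
finger_force: 61.2
```

play_rows:
  moves:
    - [[0,0,-0.1,0,4],[0,0,-0.1,0,4],[0,0,0,0,4]]

```text
time_s: 7.25
eef_pos: [0.4544, -0.2422, 0.0256]
tcp_rot: [-3.141, -0.001, -0.94]
contact_force: [-0.4, 2.8, 4.5]
width: 0.519
finger_force: 61.3
```

```bash
python3 st.py; python3 - <<'E'
from h import *
a=get("scene");cv2.imwrite("pics/p1.png",cv2.resize(a[140:190,140:240],(800,400),interpolation=cv2.INTER_CUBIC)[:,:,::-1])
E
```

```text
7.25 [ 0.4544 -0.2422  0.0256] [-1.7997e+02 -4.0000e-02 -5.3880e+01] [-0.45  2.78  4.48] 0.519 61.3 [ 0.76  0.26 -0.36  1.99  0.12  0.91 -2.17]
```

View pics/p1.png

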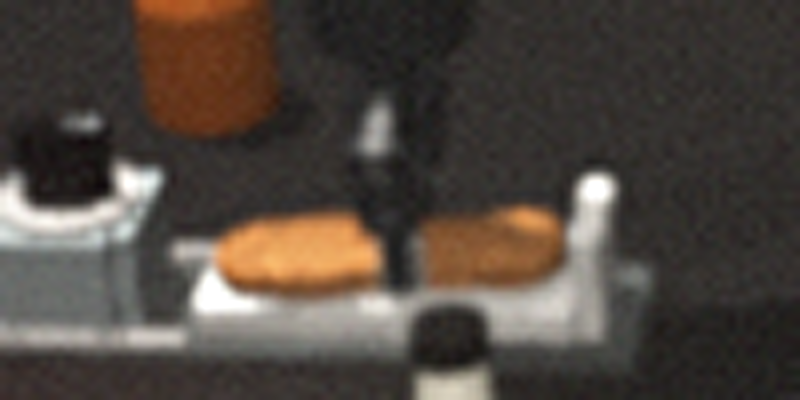

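The crop shows the sole lying almost flat on the bed, heel next to the fixed stop. I'll release it and lift away.

play_rows:
  moves:
    - [[0,0,-0.1,0,4],[0,0,0,0,4.6],[0,0,0,0,5],[0,0,0,0,5.5],[0,0,0,0,6],[0,0,0,0,6],[0,0,2,0,6],[0,0,4,0,6],[0,0,4,0,6]]

```text
time_s: 8.05
eef_pos: [0.4522, -0.2416, 0.1239]
tcp_rot: [3.14, 0.004, -0.941]
contact_force: [1.8, 0.1, 0.4]
width: 0.704
finger_force: 0.0
```

play_rows:
  moves:
    - [[0,4,4,7,6],[0,4,4,7,6],[0,4,4,7,6],[0,4,0,7,6],[0,4,0,7,6],[0,4,0,7,6],[0,4,0,7,6],[0,4,0,7,6],[0,4,0,7,6],[0,4,0,7,6]]

```text
time_s: 8.88
eef_pos: [0.4534, 0.1276, 0.2129]
tcp_rot: [3.14, -0.001, 0.286]
contact_force: [0.2, -0.1, 0.1]
width: 0.7
finger_force: 0.0
```

```bash
python3 st.py; python3 pile.py .038 pile1
```

```text
8.8833 [0.4534 0.1276 0.2129] [ 1.7993e+02 -3.0000e-02  1.6410e+01] [ 0.17 -0.07  0.12] 0.7 0.0 [ 0.44 -0.03 -0.75  1.88 -0.02  1.28 -1.59]
[350.47755102 202.78571429] 490 jig x -0.0789 0.0822
[(-0.0775, -0.9, 37.0), (-0.0625, -1.9, 47.0), (-0.0475, -4.4, 46.0), (-0.0325, -1.0, 38.0), (-0.0175, -0.8, 38.0), (-0.0025, -1.1, 37.0), (0.0125, 0.2, 46.0), (0.0275, -2.0, 59.0), (0.0425, -2.3, 57.0), (0.0575, -1.5, 48.0), (0.0725, -2.2, 38.0)]
```

play_rows:
  moves:
    - [[1.0,3.4,0,1.6,6.5],[1.0,3.4,0,1.6,6.5],[1.0,3.4,0,1.6,6.5],[1.0,3.4,0,1.6,6.5],[1.0,3.4,0,1.6,6.5],[1.0,3.4,0,1.6,6.5],[0,0,0,0,6.5],[0,0,0,0,6.5]]

```text
time_s: 9.6
eef_pos: [0.5129, 0.3321, 0.2116]
tcp_rot: [-3.139, 0.002, 0.452]
contact_force: [0.1, 0.1, -0.4]
width: 0.758
finger_force: 0.0
```

play_rows:
  moves:
    - [[0.4,0.2,-3.5,0.3,6.5],[0,0,-3.5,0,6.5],[0,0,-3.5,0,6.5],[0,0,-1.5,0,6.5],[0,0,-1,0,6.5],[0,0,-0.4,0,6.5],[0,0,0,0,6.5]]

```text
time_s: 10.18
eef_pos: [0.5184, 0.3316, 0.0793]
tcp_rot: [3.141, -0.001, 0.453]
contact_force: [0.4, 1.0, 0.1]
width: 0.761
finger_force: 0.0
```

play_rows:
  moves:
    - [[0,0,0,0,5.2],[0,0,0,0,4],[0,0,0,0,4],[0,0,0,0,4],[0,0,0,0,4],[0,0,0,0,4]]
  grip_force: 40

```text
time_s: 10.68
eef_pos: [0.5189, 0.333, 0.0813]
tcp_rot: [3.141, -0.004, 0.453]
contact_force: [-0.2, -1.2, 7.0]
width: 0.515
finger_force: 40.6
```

play_rows:
  moves:
    - [[0,0,2,0,4],[0,0,3.5,0,4],[0,0,3.5,0,4],[-0.4,-3.8,0,0,4],[-0.4,-3.8,0,-6,4],[-0.4,-3.8,0,-6,4],[-0.4,-3.8,0,-6,4],[-0.4,-3.8,0,-6,4],[-0.4,-3.8,0,-6,4],[-0.4,-3.8,0,-6,4]]

```text
time_s: 11.52
eef_pos: [0.4896, 0.0643, 0.1697]
tcp_rot: [3.141, -0.002, -0.18]
contact_force: [0.6, -1.0, -1.5]
width: 0.518
finger_force: 41.1
```

play_rows:
  moves:
    - [[-0.5,-3.8,0,-6,4],[-0.5,-3.8,0,-6,4],[-0.5,-3.8,0,-6,4],[-0.5,-3.8,0,-6,4],[-0.5,-3.8,0,-6,4],[-0.5,-3.8,0,-6,4],[-0.4,-3.8,0,-6,4],[-0.4,-3.8,0,-2,4],[0,0,0,0,4],[0,0,0,0,4]]

```text
time_s: 12.35
eef_pos: [0.4512, -0.2406, 0.1691]
tcp_rot: [-3.141, -0.001, -0.948]
contact_force: [1.2, 0.7, -1.8]
width: 0.512
finger_force: 41.2
```

play_rows:
  moves:
    - [[0.2,0,-3,0.4,4],[0,0,-3,0,4],[0,0,-1,0,4],[0,0,0,0,4]]
  grip_force: 20

```text
time_s: 12.68
eef_pos: [0.4521, -0.2356, 0.0963]
tcp_rot: [3.14, 0.006, -0.933]
contact_force: [-0.2, 0.1, -1.7]
width: 0.516
finger_force: 41.2
```

```bash
python3 st.py; python3 - <<'E'
from h import *
a=get("scene");cv2.imwrite("pics/p2.png",cv2.resize(a[120:190,140:240],(800,560),interpolation=cv2.INTER_CUBIC)[:,:,::-1])
E
```

```text
12.6833 [ 0.4521 -0.2356  0.0963] [179.89   0.32 -53.48] [-0.18  0.11 -1.66] 0.516 41.2 [ 0.81  0.17 -0.41  1.94  0.07  1.06 -2.14]
```

View pics/p2.png

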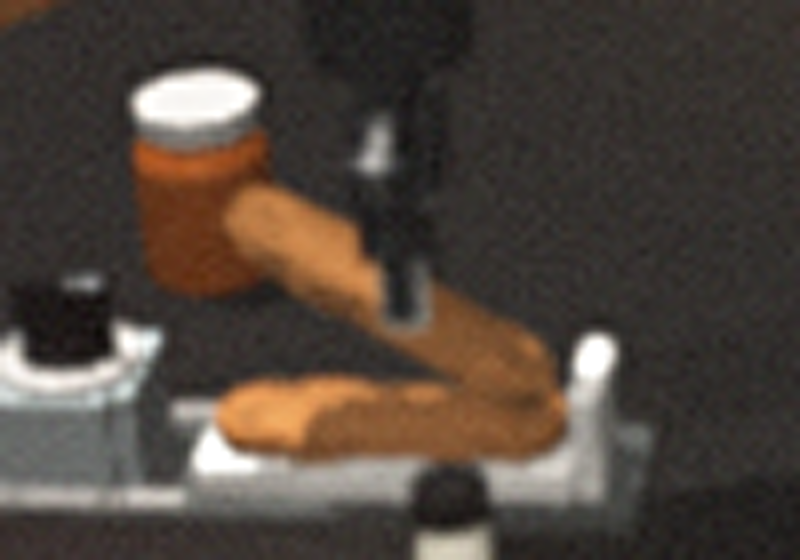

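The picture shows sole_b held at about 35°, heel just above the lower sole's heel, with the first sole flat. Now I'll pivot it down.

play_rows:
  moves:
    - [[0,0,0,0,4],[0,0,-0.3,0,4],[0,0,-0.3,0,4],[0,0,-0.3,0,4],[0,0,-0.3,0,4],[0,0,-0.3,0,4],[0,0,0,0,4]]

```text
time_s: 13.32
eef_pos: [0.4542, -0.2385, 0.0838]
tcp_rot: [-3.141, -0.001, -0.936]
contact_force: [0.5, -1.0, 1.3]
width: 0.519
finger_force: 41.7
```

play_rows:
  moves:
    - [[-0.1,-0.1,-0.4,-0.3,4],[0,0,-0.4,0,4],[0,0,-0.4,0,4],[0,0,-0.4,0,4],[0,0,-0.4,0,4],[0,0,0,0,4]]

```text
time_s: 13.82
eef_pos: [0.452, -0.2384, 0.0626]
tcp_rot: [3.141, 0.002, -0.941]
contact_force: [0.3, -1.2, 2.3]
width: 0.513
finger_force: 46.2
```

play_rows:
  moves:
    - [[0,0,-0.3,0,4],[0,0,-0.3,0,4],[0,0,-0.3,0,4],[0,0,-0.3,0,4],[0,0,-0.2,0,4],[0,0,0,0,4]]

```text
time_s: 14.32
eef_pos: [0.454, -0.2407, 0.0501]
tcp_rot: [-3.141, -0.004, -0.941]
contact_force: [3.8, -6.1, 2.9]
width: 0.516
finger_force: 48.6
```

```bash
python3 st.py; python3 - <<'E'
from h import *
a=get("scene");cv2.imwrite("pics/p3.png",cv2.resize(a[120:190,140:240],(800,560),interpolation=cv2.INTER_CUBIC)[:,:,::-1])
E
```

```text
14.3167 [ 0.454  -0.2407  0.0501] [-179.96   -0.21  -53.94] [ 3.8  -6.06  2.85] 0.516 48.6 [ 0.8   0.23 -0.4   1.97  0.11  0.96 -2.17]
```

View pics/p3.png

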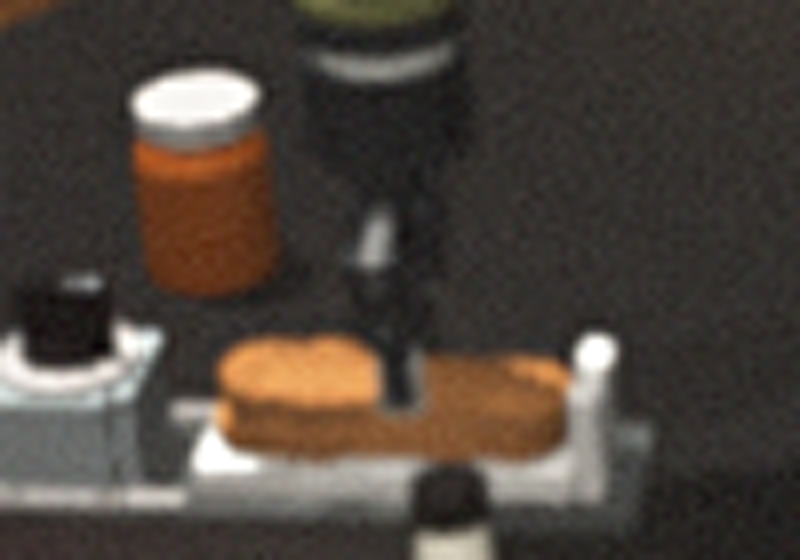

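The crop shows the second sole almost flat on the first, heel touching the fixed stop. I'll ease it forward 1.5 mm, finish flattening and release.

play_rows:
  moves:
    - [[0.1,-0.1,-0.1,0,4],[0,0,-0.2,0,4],[0,0,-0.1,0,4],[0,0,0,0,4]]

```text
time_s: 14.7
eef_pos: [0.4547, -0.241, 0.0462]
tcp_rot: [-3.141, -0.002, -0.941]
contact_force: [2.3, -3.5, 6.3]
width: 0.515
finger_force: 49.4
```

play_rows:
  moves:
    - [[0,0,0,0,4.6],[0,0,0,0,5],[0,0,0,0,5.5],[0,0,0,0,6],[0,0,0,0,6],[0,0,2,0,6],[0,0,4,0,6],[0,0,4,0,6],[0,0,2,0,6]]

```text
time_s: 15.45
eef_pos: [0.4555, -0.2403, 0.17]
tcp_rot: [-3.14, -0.004, -0.941]
contact_force: [1.2, -0.2, 1.2]
width: 0.703
finger_force: 0.0
```

play_rows:
  moves:
    - [[0,4,3,7,6.5],[0,4,3,7,6.5],[0,4,0,7,6.5],[0,4,0,7,6.5],[0,4,0,7,6.5],[0,4,0,7,6.5],[0,4,0,7,6.5],[0,4,0,7,6.5],[0,4,0,7,6.5],[0,4,0,7,6.5]]

```text
time_s: 16.28
eef_pos: [0.453, 0.1485, 0.2157]
tcp_rot: [3.141, 0.0, 0.287]
contact_force: [1.0, 0.3, 0.3]
width: 0.76
finger_force: 0.0
```

```bash
python3 st.py; sed -i 's/>95)&(h\[...,2\]>100)/>60)\&(h[...,2]>75)/' pile.py; python3 pile.py .052 pile2
```

```text
16.2833 [0.453  0.1485 0.2157] [1.7995e+02 1.0000e-02 1.6430e+01] [0.96 0.28 0.3 ] 0.76 0.0 [ 0.45 -0.02 -0.8   1.86 -0.01  1.29 -1.64]
[350.20347826 202.56869565] 575 jig x -0.084 0.08
[(-0.0775, 1.2, 44.0), (-0.0625, -2.0, 55.0), (-0.0475, -1.5, 49.0), (-0.0325, 1.1, 45.0), (-0.0175, 0.9, 44.0), (-0.0025, 0.6, 44.0), (0.0125, 1.6, 56.0), (0.0275, 0.1, 66.0), (0.0425, 0.2, 63.0), (0.0575, -0.5, 53.0), (0.0725, 0.3, 40.0)]
```

play_rows:
  moves:
    - [[0.2,3.9,0,1.4,6.5],[0.2,3.9,0,1.4,6.5],[0.3,3.9,0,1.4,6.5],[0.3,3.9,0,1.4,6.5],[0.3,3.9,0,1.4,6.5],[0.3,3.9,0,1.4,6.5],[0.3,3.9,0,1.3,6.5],[0,0,0,0,6.5],[0,0,0,0,6.5]]

```text
time_s: 17.08
eef_pos: [0.4704, 0.4223, 0.2144]
tcp_rot: [-3.139, 0.003, 0.455]
contact_force: [-0.1, -0.4, 0.1]
width: 0.761
finger_force: 0.0
```

play_rows:
  moves:
    - [[0.2,0.5,-3.5,0.2,6.5],[0,0,-3.5,0,6.5],[0,0,-3.5,0,6.5],[0,0,-1.7,0,6.5],[0,0,-1,0,6.5],[0,0,-0.5,0,6.5],[0,0,0,0,6.5]]

```text
time_s: 17.67
eef_pos: [0.4754, 0.4233, 0.0786]
tcp_rot: [3.141, 0.001, 0.452]
contact_force: [-0.0, 1.2, 0.2]
width: 0.756
finger_force: 0.0
```

play_rows:
  moves:
    - [[0,0,0,0,5.2],[0,0,0,0,4],[0,0,0,0,4],[0,0,0,0,4],[0,0,0,0,4],[0,0,0,0,4]]
  grip_force: 40

```text
time_s: 18.17
eef_pos: [0.4757, 0.4256, 0.0811]
tcp_rot: [-3.141, -0.003, 0.453]
contact_force: [-0.9, -1.9, 7.0]
width: 0.521
finger_force: 41.2
```

play_rows:
  moves:
    - [[0,0,2,0,4],[0,0,4,0,4],[0,0,4,0,4],[0.1,-3.7,0,0,4],[0.1,-3.7,0,-5,4],[0.1,-3.7,0,-5,4],[0.1,-3.7,0,-5,4],[0.1,-3.7,0,-5,4],[0,-3.7,0,-5,4],[0,-3.7,0,-5,4]]

```text
time_s: 19.0
eef_pos: [0.4797, 0.1639, 0.1793]
tcp_rot: [3.141, -0.001, -0.074]
contact_force: [1.2, -0.9, -0.5]
width: 0.524
finger_force: 41.2
```

play_rows:
  moves:
    - [[-0.2,-3.7,0,-5,4],[-0.2,-3.7,0,-5,4],[-0.2,-3.7,0,-5,4],[-0.2,-3.7,0,-5,4],[-0.2,-3.7,0,-5,4],[-0.2,-3.7,0,-5,4],[-0.2,-3.7,0,-5,4],[-0.2,-3.7,0,-5,4],[-0.2,-3.7,0,-5,4],[-0.2,-3.7,0,-4.9,4]]

```text
time_s: 19.83
eef_pos: [0.4596, -0.206, 0.1794]
tcp_rot: [3.142, -0.001, -0.945]
contact_force: [1.3, -0.4, -0.8]
width: 0.523
finger_force: 41.2
```

play_rows:
  moves:
    - [[-0.3,-3.7,0,0,4],[0,0,0,0,4],[0,0,0,0,4],[0,0,0,0,4]]

```text
time_s: 20.17
eef_pos: [0.457, -0.2405, 0.1789]
tcp_rot: [-3.141, 0.0, -0.94]
contact_force: [0.5, 1.2, -1.2]
width: 0.519
finger_force: 41.3
```

play_rows:
  moves:
    - [[0,-0.5,-3,0,4],[0,0,-2.5,0,4],[0,0,-1,0,4],[0,0,0,0,4],[0,0,0,0,4]]
  grip_force: 20

```text
time_s: 20.58
eef_pos: [0.4573, -0.2451, 0.1142]
tcp_rot: [-3.141, 0.0, -0.939]
contact_force: [0.8, 0.3, -0.8]
width: 0.516
finger_force: 41.3
```

play_rows:
  moves:
    - [[0,0,-0.4,0,4],[0,0,-0.4,0,4],[0,0,-0.4,0,4],[0,0,-0.4,0,4],[0,0,-0.4,0,4],[0,0,-0.4,0,4],[0,0,-0.4,0,4],[0,0,0,0,4]]

```text
time_s: 21.25
eef_pos: [0.4569, -0.2465, 0.0854]
tcp_rot: [-3.142, 0.0, -0.941]
contact_force: [1.8, -1.6, 3.0]
width: 0.522
finger_force: 42.9
```

play_rows:
  moves:
    - [[0,0,-0.4,0,4],[0,0,-0.4,0,4],[0,0,-0.4,0,4],[0,0,-0.4,0,4],[0,0,-0.3,0,4],[0,0,0,0,4]]

```text
time_s: 21.75
eef_pos: [0.4561, -0.2458, 0.0657]
tcp_rot: [3.141, 0.002, -0.941]
contact_force: [0.6, -0.9, 2.1]
width: 0.516
finger_force: 45.2
```

play_rows:
  moves:
    - [[0,0,-0.2,0,4],[0,0,-0.2,0,4],[0,0,-0.1,0,4],[0,0,-0.1,0,4],[0,0,0,0,4]]

```text
time_s: 22.17
eef_pos: [0.4569, -0.2464, 0.0606]
tcp_rot: [-3.142, -0.0, -0.941]
contact_force: [1.0, -0.4, 3.4]
width: 0.521
finger_force: 45.5
```

```bash
python3 st.py; python3 - <<'E'
from h import *
a=get("scene");cv2.imwrite("pics/p4.png",cv2.resize(a[120:190,140:240],(800,560),interpolation=cv2.INTER_CUBIC)[:,:,::-1])
E
```

```text
22.1667 [ 0.4569 -0.2464  0.0606] [-180.     -0.    -53.92] [ 1.04 -0.43  3.37] 0.521 45.5 [ 0.83  0.23 -0.43  1.95  0.11  0.99 -2.16]
```

View pics/p4.png

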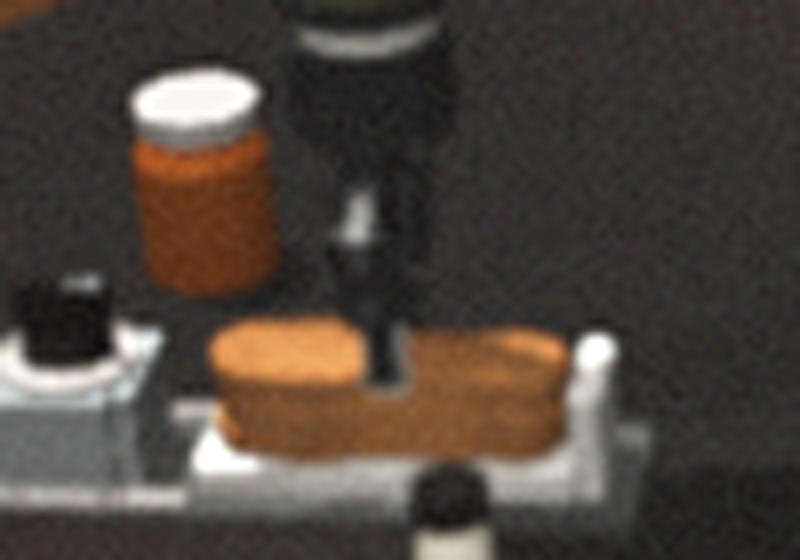

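The crop shows all three stacked, with the top sole only marginally toe-up. I'll release, lift, step aside and check the pile from above.

play_rows:
  moves:
    - [[0,0,-0.1,0,4],[0,0,-0.1,0,4],[0,0,0,0,4.6],[0,0,0,0,5],[0,0,0,0,5.5],[0,0,0,0,6],[0,0,0,0,6],[0,0,2,0,6],[0,0,4,0,6],[0,0,4,0,6]]

```text
time_s: 23.05
eef_pos: [0.4554, -0.2454, 0.1583]
tcp_rot: [3.14, 0.004, -0.941]
contact_force: [1.2, -1.4, 1.0]
width: 0.706
finger_force: 0.0
```

play_rows:
  moves:
    - [[0,4,2,7,6],[0,4,2,7,6],[0,4,0,7,6],[0,4,0,7,6],[0,4,0,7,6],[0,4,0,7,6],[0,2,0,7,6],[0,0,0,7,6],[0,0,0,7,6],[0,0,0,7,6]]

```text
time_s: 23.88
eef_pos: [0.4566, 0.0089, 0.196]
tcp_rot: [3.141, 0.0, 0.289]
contact_force: [-0.2, 0.3, 0.1]
width: 0.697
finger_force: 0.0
```

```bash
python3 st.py; python3 pile.py .066 pile3; python3 - <<'E'
from h import *
im=cv2.imread("pics/pile3.png");b=get("scene")
# knob: dark pixels brightness dump for the bar; triangulate by dark centroids
g=cv2.cvtColor(im,cv2.COLOR_BGR2GRAY);print(g[168:192,372:396])
gs=cv2.cvtColor(b,cv2.COLOR_RGB2GRAY)
O=np.array([.4586,-.2476]);u=np.array([.589,-.808]);v=np.array([.808,.589])
def prof(n,im,y,z,x0,x1,st=.003):
    x=np.arange(x0,x1,st);P=np.array([[*(O+a*u+y*v),z] for a in x]);p=proj(n,P).astype(np.float32)
    q=cv2.remap(im,p[:,:1],p[:,1:],cv2.INTER_LINEAR)[:,0];print(n,y,z,' '.join(f"{int(round(a*1e3))}:{k}" for a,k in zip(x,q)))
for y in(-.03,.03):prof("top",g,y,.062,.095,.2)
prof("scene",gs,0,.1,.1,.2);prof("scene",gs,0,.104,.1,.2)
cv2.imwrite("pics/knob.png",np.hstack([cv2.resize(im[160:205,345:405],(400,300),interpolation=cv2.INTER_CUBIC),cv2.resize(b[140:185,130:190],(400,300),interpolation=cv2.INTER_CUBIC)[:,:,::-1]]))
E
```

```text
23.8833 [0.4566 0.0089 0.196 ] [1.7997e+02 2.0000e-02 1.6530e+01] [-0.24  0.26  0.08] 0.697 0.0 [ 0.62 -0.06 -0.67  1.93 -0.04  1.25 -1.32]
[351.55394525 202.04025765] 621 jig x -0.0853 0.0863
[(-0.0775, 1.1, 47.0), (-0.0625, -1.8, 54.0), (-0.0475, -1.3, 52.0), (-0.0325, -0.4, 48.0), (-0.0175, 0.5, 45.0), (-0.0025, 0.5, 46.0), (0.0125, 1.1, 57.0), (0.0275, -0.7, 66.0), (0.0425, -2.1, 61.0), (0.0575, -1.7, 53.0), (0.0725, -0.9, 40.0), (0.0875, -3.1, 27.0)]
[[ 49  47  48  57  78 110 151 189 213 218 209 204 210 213 194 146  91  57
   48  49  49  48  49  48]
 [ 48  51  58  79 108 137 167 192 202 207 209 211 216 221 214 181 129  81
   54  48  49  49  48  49]
 [ 58  73  88 106 128 143 161 185 203 220 226 225 223 227 228 214 176 125
   78  53  48  49  48  48]
 [ 80 109 125 131 140 148 175 210 226 231 232 229 224 225 230 229 215 177
  121  72  51  48  49  49]
 [109 133 145 147 156 179 213 233 232 220 204 194 182 182 197 213 223 206
  156  92  54  48  50  50]
 [133 144 152 159 179 213 233 234 214 167 134 121 111 111 127 156 184 183
  148  92  54  48  48  48]
 [143 152 167 178 202 229 234 215 
[... 2166 characters left out ...]
:153 128:162 131:173 134:184 137:185 140:191 143:196 146:206 149:211 152:216 155:218 158:220 161:220 164:218 167:219 170:217 173:211 176:209 179:208 182:209 185:202 188:183 191:145 194:100 197:63
scene 0 0.1 100:49 103:50 106:51 109:51 112:48 115:47 118:47 121:47 124:47 127:44 130:36 133:37 136:49 139:67 142:65 145:59 148:55 151:52 154:38 157:33 160:30 163:30 166:32 169:23 172:27 175:33 178:39 181:43 184:43 187:44 190:47 193:52 196:46 199:49
scene 0 0.104 100:58 103:56 106:54 109:51 112:47 115:47 118:49 121:49 124:47 127:42 130:42 133:66 136:98 139:125 142:116 145:100 148:92 151:80 154:55 157:40 160:37 163:36 166:36 169:35 172:36 175:39 178:43 181:48 184:50 187:48 190:50 193:53 196:48 199:53
```

View pics/knob.png

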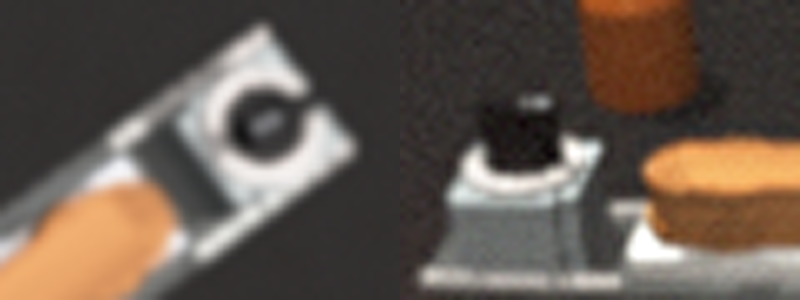

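The last picture shows the stop with the pile's toe in front of it, and the black knob disc at left-panel (268,122). A small glint marks its bar, running roughly along the jig. I'll locate it numerically.

```bash
python3 - <<'E'
from h import *
g=cv2.imread("pics/pile3.png",0).astype(float)
O=np.array([.4586,-.2476]);u=np.array([.589,-.808]);v=np.array([.808,.589])
J=lambda X:((X-O)@u,(X-O)@v)
w=np.zeros_like(g);w[175:181,382:388]=np.clip(g[175:181,382:388]-60,0,None)
ys,xs=np.nonzero(w);W=w[ys,xs];P=onz("top",np.c_[xs,ys],.106)[:,:2];c=(P*W[:,None]).sum(0)/W.sum()
cv=np.cov(P.T,aweights=W);e,V=np.linalg.eigh(cv);d=V[:,1]*np.sign(V[0,1]);print('glint',c,J(c),e**.5,np.degrees(np.arctan2(d[1],d[0])))
m=(g<110);m[:174]=0;m[184:]=0;m[:,:379]=0;m[:,390:]=0
b=max(blobs(m,20),key=lambda b:b[1][4]);print(b[1:],[J(onz("top",[b[2]],z)[0][:2]) for z in(.076,.09)])
E
```

```text
glint [ 0.54235102 -0.36283056] (np.float64(0.14243564579205203), np.float64(-0.00019997202270389234)) [0.00307512 0.00499841] -61.82797618459774
(array([379, 174,  11,  10,  90], dtype=int32), array([384.06666667, 178.24444444])) [(np.float64(0.1516046656254643), np.float64(-0.0010569390612573616)), (np.float64(0.1462348607032609), np.float64(-0.0004273857319541873))]
```

play_rows:
  moves:
    - [[0.6,-2.5,0,6.8,5],[0.6,-2.5,0,6.8,5],[0.6,-2.5,0,6.8,5],[0.6,-2.5,0,6.8,5],[0.6,-2.5,0,6.8,5],[0.6,-2.5,0,6.8,5],[0.6,-2.5,0,6.8,5],[0.6,-2.5,0,6.8,5],[0.6,-2.5,0,6.8,5],[0.6,-2.5,0,6.8,5]]

```text
time_s: 24.82
eef_pos: [0.5168, -0.2432, 0.1958]
tcp_rot: [-3.141, -0.0, 1.469]
contact_force: [0.6, -0.1, 0.8]
width: 0.591
finger_force: 0.0
```

play_rows:
  moves:
    - [[0.6,-2.5,0,6.8,5],[0.6,-2.5,0,6.8,5],[0.6,-2.5,0,6.8,5],[0.6,-2.5,0,6.8,5],[0.6,-2.5,0,6.8,5],[0,0,0,0,5],[0,0,0,0,5],[0,0,0,0,5]]

```text
time_s: 25.48
eef_pos: [0.5468, -0.3661, 0.1955]
tcp_rot: [3.141, -0.002, 2.058]
contact_force: [-0.8, 1.3, -0.2]
width: 0.583
finger_force: 0.0
```

play_rows:
  moves:
    - [[0.1,-0.4,-3,0,5],[0,0,-3,0,5],[0,0,-3,0,5],[0,0,-1.2,0,5],[0,0,-0.9,0,5],[0,0,0,0,5]]

```text
time_s: 25.98
eef_pos: [0.5474, -0.3695, 0.0838]
tcp_rot: [-3.141, -0.002, 2.061]
contact_force: [0.8, 0.4, 0.3]
width: 0.587
finger_force: 0.0
```

play_rows:
  moves:
    - [[0,0,0,0,3.5],[0,0,0,0,2.5],[0,0,0,0,1],[0,0,0,0,0.8],[0,0,0,0,0.8],[0,0,0,0,0.8],[0,0,0,0,0.8],[0,0,0,0,0.8]]
  grip_force: 50

```text
time_s: 26.65
eef_pos: [0.5482, -0.3721, 0.0874]
tcp_rot: [3.141, 0.003, 2.06]
contact_force: [-1.8, -0.2, 5.7]
width: 0.144
finger_force: 51.9
```

play_rows:
  moves:
    - [[0,0,0.3,0,0.8],[-0.3,0.4,0,0,0.8],[-0.3,0.4,0,0,0.8],[-0.3,0.4,0,0,0.8],[-0.3,0.4,0,0,0.8],[-0.3,0.4,0,0,0.8],[0,0,0,0,0.8],[0,0,0,0,0.8]]

```text
time_s: 27.32
eef_pos: [0.5318, -0.3491, 0.0875]
tcp_rot: [-3.141, -0.003, 2.062]
contact_force: [-1.0, 2.1, -5.7]
width: 0.149
finger_force: 50.3
```

play_rows:
  moves:
    - [[-0.1,0.2,0,0,0.8],[-0.1,0.2,0,0,0.8],[0,0,0,0,0.8],[0,0,0,0,0.8]]

```text
time_s: 27.65
eef_pos: [0.5304, -0.3471, 0.0876]
tcp_rot: [-3.141, -0.0, 2.061]
contact_force: [-0.0, -1.9, -10.9]
width: 0.153
finger_force: 49.7
```

play_rows:
  moves:
    - [[-0.1,0.1,-0.2,0,0.8],[-0.1,0.2,0,0,0.8],[0,0,0,0,0.8],[0,0,0,0,0.8]]

```text
time_s: 27.98
eef_pos: [0.5296, -0.3459, 0.0875]
tcp_rot: [3.141, 0.004, 2.06]
contact_force: [1.5, -4.8, -2.9]
width: 0.149
finger_force: 50.7
```

play_rows:
  moves:
    - [[-0.1,0.1,0,0,0.8],[-0.1,0.2,0,0,0.8],[0,0,0,0,0.8],[0,0,0,0,0.8]]

```text
time_s: 28.32
eef_pos: [0.5277, -0.3432, 0.0875]
tcp_rot: [3.141, 0.005, 2.06]
contact_force: [2.0, -5.1, -3.1]
width: 0.151
finger_force: 50.6
```

play_rows:
  moves:
    - [[-0.1,0.1,0,0,0.8],[-0.1,0.2,0,0,0.8],[0,0,0,0,0.8],[0,0,0,0,0.8]]

```text
time_s: 28.65
eef_pos: [0.5275, -0.3429, 0.0875]
tcp_rot: [3.138, 0.011, 2.059]
contact_force: [7.9, -11.6, -9.7]
width: 0.149
finger_force: 49.7
```

play_rows:
  moves:
    - [[-0.1,0.1,0,0,0.8],[-0.1,0.2,0,0,0.8],[0,0,0,0,0.8],[0,0,0,0,0.8]]

```text
time_s: 28.98
eef_pos: [0.5273, -0.3427, 0.0876]
tcp_rot: [3.136, 0.017, 2.058]
contact_force: [13.2, -17.2, -16.8]
width: 0.149
finger_force: 49.2
```

The stop is firm against the pile: 36 mm of travel, then a 21 N force rise. Now I'll turn the knob clockwise.

play_rows:
  moves:
    - [[0.1,-0.1,-0.2,-4,0.8],[0,0,0,-6,0.8],[0,0,0,-6,0.8],[0,0,0,-6,0.8],[0,0,0,-6,0.8],[0,0,0,-6,0.8],[0,0,0,0,0.8]]
  grip_force: 70

```text
time_s: 29.57
eef_pos: [0.5285, -0.3427, 0.0876]
tcp_rot: [3.128, 0.01, 1.46]
contact_force: [9.9, -14.0, -5.2]
width: 0.144
finger_force: 74.1
```

play_rows:
  moves:
    - [[0,0,0,-6,0.8],[0,0,0,-6,0.8],[0,0,0,-6,0.8],[0,0,0,-6,0.8],[0,0,0,-6,0.8],[0,0,0,0,0.8],[0,0,0,0,0.8]]

```text
time_s: 30.15
eef_pos: [0.5293, -0.3429, 0.0877]
tcp_rot: [3.122, 0.002, 0.941]
contact_force: [11.9, -14.6, -8.4]
width: 0.145
finger_force: 73.8
```

```bash
python3 st.py; python3 -c "
from plant import manip;print(manip.observe()['wrist_torque'])"
```

```text
30.15 [ 0.5293 -0.3429  0.0877] [1.789e+02 1.000e-01 5.393e+01] [ 11.92 -14.59  -8.43] 0.145 73.8 [ 0.78  0.39 -0.31  1.67  0.14  1.08 -0.2 ]
[-3.23768172 -2.3748424  -0.09999867]
```

play_rows:
  moves:
    - [[0,0,0,-4,0.8],[0,0,0,-4,0.8],[0,0,0,-4,0.8],[0,0,0,0,0.8],[0,0,0,0,0.8]]

```text
time_s: 30.57
eef_pos: [0.5295, -0.3432, 0.0877]
tcp_rot: [3.121, -0.001, 0.736]
contact_force: [11.9, -16.2, -7.5]
width: 0.143
finger_force: 76.3
```

```bash
python3 st.py; python3 -c "
from plant import manip;print(manip.observe()['wrist_torque'])"
```

```text
30.5667 [ 0.5295 -0.3432  0.0877] [ 1.7884e+02 -7.0000e-02  4.2160e+01] [ 11.88 -16.16  -7.54] 0.143 76.3 [ 0.75  0.39 -0.27  1.68  0.12  1.08 -0.39]
[-3.39190012 -2.36705415  1.09567321]
```

End stop reached (torque jumped to 1.1 Nm). I'll relax the load, open and lift away.

play_rows:
  moves:
    - [[0.1,-0.2,0,2,0.8],[0.1,-0.2,0.1,0,0.8],[0,0,0,0,2],[0,0,0,0,3],[0,0,0,0,5],[0,0,0,0,5],[0,0,2,0,5],[0,0,4,0,5],[0,0,4,0,5]]

```text
time_s: 31.32
eef_pos: [0.5245, -0.3383, 0.1845]
tcp_rot: [-3.137, 0.001, 0.77]
contact_force: [2.1, -1.2, 0.5]
width: 0.584
finger_force: 0.0
```

play_rows:
  moves:
    - [[0,4,2,0,5],[0,4,0,0,5],[0,4,0,0,5],[0,4,0,0,5],[0,4,0,0,5],[0,4,0,0,5],[0,4,0,0,5],[0,4,0,0,5],[0,4,0,0,5],[0,0,0,0,5]]

```text
time_s: 32.15
eef_pos: [0.5248, 0.0286, 0.2045]
tcp_rot: [-3.139, -0.004, 0.783]
contact_force: [-0.4, 1.5, 0.4]
width: 0.585
finger_force: 0.0
```

```bash
python3 st.py; python3 pile.py .066 fin; python3 - <<'E'
from h import *
g=cv2.imread("pics/fin.png",0)
O=np.array([.4586,-.2476]);u=np.array([.589,-.808]);v=np.array([.808,.589])
for y in(-.032,.032):
    x=np.arange(.06,.17,.004);p=proj("top",[[*(O+a*u+y*v),.062] for a in x]).astype(np.float32)
    q=cv2.remap(g,p[:,:1],p[:,1:],cv2.INTER_LINEAR)[:,0];print(' '.join(f"{int(round(a*1e3))}:{k}" for a,k in zip(x,q)))
print(g[176:192,368:388])
E
```

```text
32.15 [0.5248 0.0286 0.2045] [-179.84   -0.22   44.86] [-0.42  1.5   0.41] 0.585 0.0 [ 0.42  0.1  -0.55  1.78  0.05  1.27 -0.93]
[351.33067093 202.27476038] 626 jig x -0.0853 0.0809
[(-0.0775, -1.4, 52.0), (-0.0625, -2.1, 55.0), (-0.0475, -1.3, 52.0), (-0.0325, -0.4, 48.0), (-0.0175, 0.5, 45.0), (-0.0025, 1.3, 48.0), (0.0125, -0.4, 60.0), (0.0275, -0.7, 66.0), (0.0425, -2.1, 61.0), (0.0575, -1.7, 53.0), (0.0725, -2.0, 48.0)]
60:144 64:146 68:137 72:119 76:113 80:141 84:170 88:175 92:175 96:193 100:215 104:223 108:225 112:229 116:236 120:237 124:237 128:235 132:229 136:225 140:218 144:214 148:213 152:198 156:173 160:160 164:159 168:152
60:169 64:150 68:122 72:94 76:77 80:88 84:119 88:137 92:138 96:159 100:183 104:187 108:184 112:189 116:193 120:197 124:197 128:201 132:205 136:210 140:211 144:209 148:208 152:193 156:173 160:160 164:154 168:155
[[137 139 150 169 198 221 229 231 229 230 231 231 228 209 172 136 121 119
  120 120]
 [144 152 177 209 229 232 224 205 193 195 204 217 226 226 206 166 132 121
  120 121]
 [160 180 209 228 232 219 177 142 136 143 148 163 188 211 218 199 161 131
  
[... 414 characters left out ...]
 203 226
  209 169]
 [216 234 224 157  85  50  41  28  22  16  20  33  45  53  63 101 164 207
  211 191]
 [211 234 232 186 111  61  48  38  28  21  16  20  31  43  54  78 131 186
  209 206]
 [201 230 237 210 136  74  54  45  36  28  20  17  21  39  66 103 153 195
  212 214]
 [188 221 235 224 166 103  67  55  44  36  29  25  45  85 127 167 201 217
  216 211]
 [176 202 228 231 207 153 105  79  69  64  60  68 101 154 200 223 228 225
  217 201]
 [166 180 209 229 230 207 171 149 142 140 140 147 172 214 235 236 229 226
  219 185]
 [162 169 188 214 229 230 226 223 223 222 222 224 228 236 239 234 222 217
  196 149]
 [162 165 174 190 212 225 231 235 239 239 238 237 236 236 235 228 201 175
  142  98]]
```

The soles are centred within about 2 mm, the stop is closed on the toes and the bar is turned. Handing in.

```bash
python3 -c "
from plant import manip;print(manip.hand_in())"
```

```text
the job is handed in; nothing more can be done
None
```

I handed the job in at about 32 s of the 72 s allowed; the hand-in returned no verdict. The three large soles are stacked flat on the bed, centred to about 2 mm, with the toe stop closed on them and the knob turned to its end stop. The first sole caught the fixed stop on the way down (85 N at the wrist) and had to be re-placed, and I did not re-measure the smaller sole, bottle, jar or hammer.

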